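# Load the glue spreader into the wash pan

### The arm

A 6-joint arm with a two-finger parallel gripper is mounted at the origin on the work surface. World frame = base frame: x ahead of the robot, y to its left, z up, the work surface at z = 0. Lengths are in m, angles in rad, forces in N, time in s.
With the tool pointing down it reaches from about 0.35 to 0.875 m from the base axis. Payload 4.2 kg.
Tool frame: the origin (TCP) lies at the very end of the fingers, on their centre line; the grasp point (between the pads) lies 19 mm behind it; z points along the fingers, y is the line along which they close (so a half turn about z gives the same grasp; the last joint's range is limited). The gripper opens to 87 mm and grips with 3 to 60 N. Pads are 19 mm wide; open, the fingers measure 117 mm over their backs; the gripper's body (75 mm by 190 mm) begins 51 mm behind the grasp point.
Start: joints at [-0.854, 0.385, 0.008, 0, -1.194, -0.259], TCP at [0.276, -0.561, 0.188] pointing down, gripper open.
Joint ranges: [-3.14, 3.14], [-1.21, 2.06], [-1.07, 1.41], [-3.16, 2.05], [-2.99, -0.16], [-3.1, 3.1]. Speed limits (rad/s): [2.79, 2.79, 3.14, 3.14, 3.14, 3.14].

### API

Orientations are given as a rotation vector (axis times angle).
In Python, from station import r, ungrasp, gripper_close, readout, cams, close_job gives the robot as it stands. The module is installed in compiled form; this text tells all that it offers. Calls block until the motion is done:
- r.goto(position, orientation): joint-space move of the TCP to a pose.
- r.line_to(position, max_speed=0.15, frame=None, max_force=None): straight line of the TCP; frame=None keeps the orientation; max_speed is the mean speed in m/s. With max_force (N) it stops when the force on the tool has changed by that much, and returns True; else False.
- r.move_j(angles): joint-space move.
- ungrasp() and gripper_close(): open the fingers fully, or close them until they stop; the grip force is fixed at half the most.
- r.pause(seconds).
- r.ik(position, orientation): joint angles nearest the present ones, or None.
- readout.get_state(): the state.
- cams.get_image(name): name is "scene" or "top" or "wrist"; returns a dict with "img" (480x640x3 uint8, red, green, blue), "fx", "fy", "cx", "cy" (pixels), "k1" (the pictures are not rectified: a ray, as slopes to the right and down, at radius r is drawn at 1 + k1 r^2 times it, then the intrinsics apply), "R" (3x3) and "t" (3): a world point X has camera coordinates R X + t; the wrist camera has in their place "tool_from_camera" (4x4, takes a point from camera to tool coordinates, whose origin is the TCP and whose axes are the flange's). Camera axes: x right, y down, z forward; pixel columns grow to the right and rows downward; lengths in m; the calibration is good to about 2 mm. A picture is of the moment at which its call begins: read the wrist's pose just before it. There is no depth.
A pose or a line that the arm cannot do raises r.MotionError and nothing moves.
- close_job(): hands the job in; it is judged then, once.
The state is a dict: "time_s": time; "joint_pos": joint angles; "joint_vel": joint speeds; "joint_torque": joint torques, N m; "eef_pos": TCP position; "tool_rot": TCP orientation; "contact_force": force on the tool from outside, world axes, zero at the start; "ft_torque": the same for the moment, N m; "grip_width": opening from 0.0 (shut) to 1.0 (fully open); "gripper_force": force on a finger pad.
Only numpy, scipy, OpenCV 4.12 (cv2) and the standard library are available. Lean on these libraries where they do the work, as an engineer would, in place of code of your own. Each camera call takes 0.05 s, during which the arm holds its last target. There are 200 camera calls.

### The job

The wide glue spreader is due for a clean, and the wash pan is still empty: lift the pan's lid off by its knob, keeping it level, and lay it gently on the open bench, knob up. Then move the wide spreader from the wooden block into the wire rack in the pan, blade down in one of the rack's slots and fully home, without dropping it. Leave the narrow spreader and the other things on the bench where they are.

Things in the scene. Friction and masses are not known exactly. Their poses are not given: they have to be found in the camera images.
- pan: Rectangular sheet-steel wash pan, fixed in a low blue cradle (200 by 186). All sizes here in mm; the bench top is z = 0. Origin under its centre, on the bench; z up. Rim flange 176 (x) by 162 (y), rim top 103 above the bench; inside 156 by 142, inner floor 6 above the bench. Hidden under the lid at the start: a steel wire rack with three parallel slots.
- rack_slot (a point): Centre of the rack's middle slot, where a blade's lower edge rests when fully home, 15 above the bench; axes as the pan's. Slots run along the pan's x; two more, alike, 30 to either side (y). Each is a pair of wire loops (5 thick wire, 61 long along x; the blade stands out at both ends), 6 apart, flaring to 14 at the top, 36.5 above this point.
- lid: Loose steel lid, about 0.42 kg. Origin: centre of its underside; z up through the knob. A drawn-down middle, 150 by 136 and 8 deep, sits in the pan's mouth with 3 play all round; over it a flange plate 174 (x) by 160 (y), 2.5 thick, rests on the rim. On the pan its origin is 95 above the bench; laid on the bench it is at 0, flange top 10.5.
- lid_knob (a point): Middle of the lid's black knob, where to grip it, 36 above the lid's origin. The knob is round, 34 in diameter from 26 to 44 above the lid's origin, narrower below, top at 48.
- block: Beech tool block (fixed), 136 (x) by 140 (y) by 40 high, origin under its centre. Two slots run along its x at y = +40 and y = -40, 115 long, 6 wide, 28 deep (slot floor 12 above the bench). One holds the wide spreader, the other the narrow one; which is in which varies.
- spreader: The wide glue spreader, loose, 0.14 kg: flat steel blade 100 wide (x), 2 thick (y), 56 high, with a black plastic grip along its upper edge 104 by 14 by 24 high; 76 high in all. Origin: middle of the blade's lower edge; x along the blade, z up to the grip. Stands blade down in the block at the start.
- spreader_grip (a point): Middle of the wide spreader's grip, 62 above its origin; take it across its 14 thickness (y).
- narrow_spreader: The narrow spreader, the same but the blade only 60 wide. Stands in the block's other slot. To be left.
- cone_stack: Stack of black loudspeaker cones, 132 in diameter, 54 high, on the far part of the bench; origin under its centre. To be left.
- yoke: Steel pole piece, a disc 72 in diameter and 7 thick with a post 28 in diameter, 30 high in all; origin under its centre. To be left.
- solder_stand: Soldering iron stand, base 80 by 125, with an iron sticking out to its -y side up to 138 high and 135 from its origin; origin under the base's centre. To be left.
Not all that is in view belongs to the job. Leave any red or yellow look-alike of the spreader alone.

How it is judged:
By the outcome, as a careful person would: the job done as asked, in the order asked, and still so for the second after the job is handed in, with the robot touching nothing.
It also fails if it takes over 62 s, if anything falls off the work surface, if the arm or the gripper's body presses on something with over 40 N, if the wrist force passes 120 N, or if a joint passes its speed limit or range.

## Working session

There is one attempt and no reset: what is moved stays moved. The work goes in short steps, each a Python script; the robot and the scene stay as the last script left them, time stands still between calls to the robot, and variables do not carry over. Pictures are saved under pics/ and viewed, at most 10 in all, crops included, and the job is handed in when it is done.

```bash
mkdir -p pics
cat > h.py <<'E'
import numpy as np, cv2, pickle
from scipy.spatial.transform import Rotation as Ro
from station import r, ungrasp, gripper_close, readout, cams, close_job
def snap(n,tag):
    s=readout.get_state(); c=cams.get_image(n); c['state']=s
    cv2.imwrite(f'pics/{tag}.png',c['img'][:,:,::-1]); pickle.dump(c,open(f'pics/{tag}.pkl','wb')); return c
def load(tag): return pickle.load(open(f'pics/{tag}.pkl','rb'))
def ext(c):
    if 'R' in c and c['R'] is not None: return np.array(c['R']),np.array(c['t'])
    s=c['state']; T=np.eye(4); T[:3,:3]=Ro.from_rotvec(s['tool_rot']).as_matrix(); T[:3,3]=s['eef_pos']
    M=np.linalg.inv(T@np.array(c['tool_from_camera'])); return M[:3,:3],M[:3,3]
def ray(c,uv):
    R,t=ext(c); x=(uv[0]-c['cx'])/c['fx']; y=(uv[1]-c['cy'])/c['fy']; rd=np.hypot(x,y); q=rd
    for _ in range(30): q=rd/(1+c['k1']*q*q)
    f=q/rd if rd>0 else 1
    return -R.T@t, R.T@np.array([x*f,y*f,1])
def at(c,uv,z):
    o,d=ray(c,uv); return o+d*(z-o[2])/d[2]
def proj(c,X):
    R,t=ext(c); p=R@np.array(X)+t; x,y=p[0]/p[2],p[1]/p[2]; k=1+c['k1']*(x*x+y*y)
    return np.array([c['fx']*x*k+c['cx'],c['fy']*y*k+c['cy']])
def down(yaw): # tool y (closing) axis at angle yaw from world y, z down
    return (Ro.from_euler('z',yaw)*Ro.from_euler('x',np.pi)).as_rotvec()
E
python3 - <<'E'
from h import *
for n in('scene','top'):
    c=snap(n,n+'0'); print(n,c['fx'],c['k1'],ext(c)[0].round(2).tolist(),(-ext(c)[0].T@ext(c)[1]).round(3))
s=readout.get_state(); print(s['tool_rot'],s['time_s'],Ro.from_rotvec(s['tool_rot']).as_matrix().round(3))
E
```

```text
scene 603.4960101120594 -0.14531655504331878 [[-0.16, 0.99, -0.01], [0.65, 0.1, -0.76], [-0.75, -0.12, -0.65]] [1.403 0.081 0.853]
top 436.1868687179112 0.01648201414329232 [[-0.03, -1.0, 0.02], [-1.0, 0.02, -0.09], [0.09, -0.03, -1.0]] [ 0.452 -0.047  1.051]
[ 7.12500960e-01 -3.05913134e+00 -2.93010391e-03] 0.1 [[-0.897 -0.442 -0.001]
 [-0.442  0.897  0.002]
 [ 0.     0.002 -1.   ]]
```

View pics/top0.png

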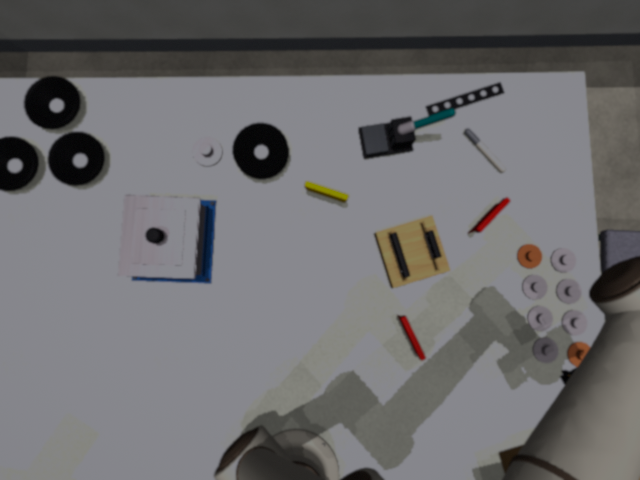

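View pics/scene0.png

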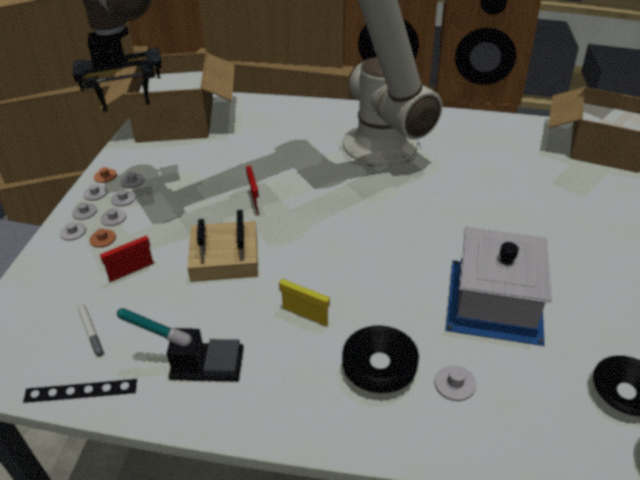

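The top view shows the pan with its lid at about (165,238), the knob at (155,236) and the block at (412,252). There are four spreader candidates:
- black, long, at (399,256)
- black, short, at (433,245)
- red, at (412,338) and (490,216)
- yellow, at (327,191)

The long black one in the block fits the wide spreader. I'll confirm that in an enlarged crop.

Run:
```python
from h import *
c=load('top0')['img'][:,:,::-1]
a=cv2.resize(c[185:295,110:225],None,fx=3.4,fy=3.4,interpolation=cv2.INTER_CUBIC); b=cv2.resize(c[210:290,370:455],None,fx=4.6,fy=4.6,interpolation=cv2.INTER_CUBIC)
h=max(a.shape[0],b.shape[0]); p=lambda i:cv2.copyMakeBorder(i,0,h-i.shape[0],0,0,0)
o=np.hstack([p(a),p(b)]); o=cv2.convertScaleAbs(o,alpha=1.3); print(a.shape,o.shape); cv2.imwrite('pics/crop0.png',o)
```

```text
(374, 391, 3) (374, 782, 3)
```

View pics/crop0.png

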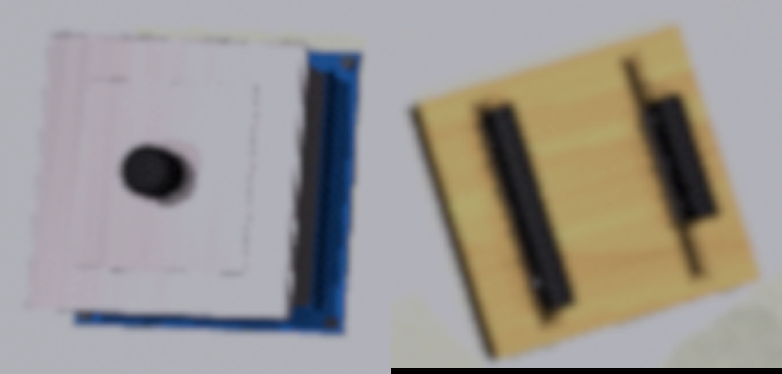

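Run:
```python
from h import *
c=load('top0')
A=lambda u,v:(110+u/3.4,185+v/3.4); B=lambda u,v:(370+(u-391)/4.6,210+v/4.6)
L=np.array([at(c,A(*p),.1055)[:2] for p in[(55,35),(308,45),(288,318),(30,307)]])
print('lid',L.round(4),L.mean(0)); 
for i in range(4):
  d=L[(i+1)%4]-L[i]; print(np.linalg.norm(d).round(4),np.degrees(np.arctan2(d[1],d[0])).round(1))
print('knob top',at(c,A(148,171),.143),'base',[at(c,A(*p),.0).round(3) for p in[(361,53),(343,333),(77,322)]])
e=[at(c,B(*p),.088)[:2] for p in[(497,105),(557,303)]]; d=e[0]-e[1]
print('spr',e,(e[0]+e[1])/2,np.linalg.norm(d),np.degrees(np.arctan2(d[1],d[0])))
K=np.array([at(c,B(*p),.04)[:2] for p in[(412,104),(679,25),(760,275),(492,357)]])
print('block',K.mean(0),[(np.linalg.norm(K[(i+1)%4]-K[i]).round(4),np.degrees(np.arctan2(*(K[(i+1)%4]-K[i])[::-1])).round(1)) for i in range(4)])
s=load('scene0')
k=at(c,A(148,171),.143); print('knob in scene',proj(s,k),'(seen ~509,246)')
print('spr top in scene',proj(s,[*((e[0]+e[1])/2),.088]),[proj(s,[*x,.088]).round(0) for x in e])
for p in L: print('lid sc',proj(s,[*p,.1055]).round(0))
# other things on the bench for reference
for n,p in dict(cone=(261,151),yoke=(208,151),yellow=(327,191),red=(412,338),solder=(386,138)).items(): print(n,at(c,p,0.02).round(3))
```

```text
lid [[0.6346 0.3483]
 [0.6249 0.1889]
 [0.4513 0.2014]
 [0.4625 0.3612]] [0.54331625 0.27492817]
0.1597 -93.5
0.1741 175.9
0.1601 86.0
0.1726 -4.3
knob top [0.54251426 0.27589082 0.143     ] base [array([0.638, 0.178, 0.   ]), array([0.44 , 0.191, 0.   ]), array([0.452, 0.374, 0.   ])]
spr [array([ 0.54114829, -0.23219743]), array([ 0.44504118, -0.25718843])] [ 0.49309474 -0.24469293] 0.0993032062180071 14.575977143213045
block [ 0.50158164 -0.28487322] [(np.float64(0.1432), np.float64(-74.9)), (np.float64(0.1329), np.float64(-164.8)), (np.float64(0.1426), np.float64(105.3)), (np.float64(0.1334), np.float64(15.5))]
knob in scene [506.99090979 244.74618624] (seen ~509,246)
spr top in scene [238.77188622 223.77755107] [array([238., 240.]), array([239., 209.])]
lid sc [547. 299.]
lid sc [457. 286.]
lid sc [463. 225.]
lid sc [544. 237.]
cone [0.753 0.066 0.02 ]
yoke [0.755 0.192 0.02 ]
yellow [ 0.652 -0.09   0.02 ]
red [ 0.3   -0.279  0.02 ]
solder [ 0.779 -0.237  0.02 ]
```

The crop shows the left black grip is 99 mm long by measurement (about 104 expected), while the right one is only about 60 mm. So the wide spreader is the left one. The lid measures 173 x 160, which matches. I'll move now and lift the lid.

Run:
```python
from h import *
K=np.array([.543,.2755]); ya=np.radians(-4.2)
for y in(ya,ya+np.pi):
    print(y,r.ik([*K,.2],down(y)))
q0=np.array(readout.get_state()['joint_pos'])
best=min((y for y in(ya,ya+np.pi) if r.ik([*K,.2],down(y)) is not None),key=lambda y:abs(np.array(r.ik([*K,.2],down(y)))[5]))
print('yaw',best); ungrasp()
r.goto([*K,.2],down(best)); snap('wrist','w1')
print(r.line_to([*K,.112],.1,max_force=8)); 
gripper_close(); s=readout.get_state(); print(s['grip_width']*87,s['gripper_force'],s['eef_pos'],s['contact_force'],s['time_s'])
r.line_to([*K,.145],.05); s=readout.get_state(); print(s['grip_width']*87,s['gripper_force'],s['eef_pos'],s['contact_force'],s['ft_torque'],s['time_s'])
snap('scene','s1')
```

```text
-0.07330382858376185 [ 0.73507752  0.34980356 -0.01561898  0.         -1.20537378  0.76241498]
3.0682888250060314 [ 7.35077520e-01  3.49803559e-01 -1.56189840e-02 -4.44089210e-16
 -1.20537378e+00 -2.37917768e+00]
yaw -0.07330382858376185
False
0.35980566309409656 0.0 [0.5430009  0.27549635 0.11200621] [-0.0773642  -0.14412321 -0.27371257] 6.0
0.513197717595666 0.0 [0.54274931 0.27538013 0.14476623] [ 0.13445592 -0.33850945  0.02065279] [-0.08351602  0.167197    0.01915643] 6.8083
```

View pics/s1.png

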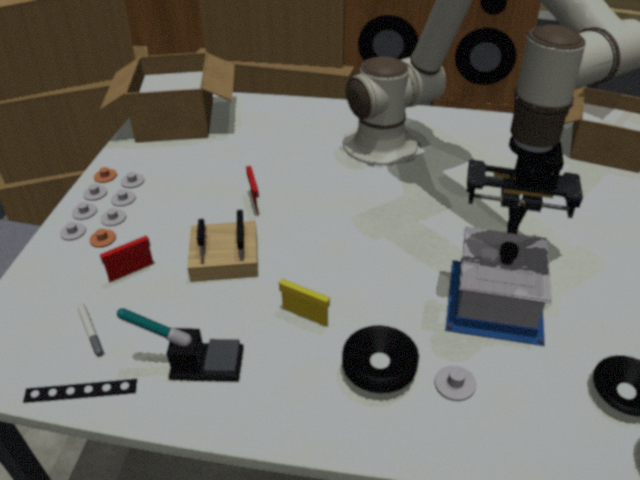

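The fingers closed to about 0.5 mm, so they missed the knob. The lid is still on the pan, with the knob at (509,250) in this view. I'll check the wrist image taken above the knob.

Run:
```python
from h import *
c=load('s1'); print('TCP proj',proj(c,[.543,.2755,.145]),'knob mid',proj(c,[.543,.2755,.135]))
w=load('w1'); print('knob top in wrist',proj(w,[.543,.2755,.143]),w['state']['eef_pos'],w['state']['tool_rot'],np.array(w['tool_from_camera']).round(3))
snap('wrist','w2')
```

```text
TCP proj [507.00411019 244.06487124] knob mid [505.96188199 248.20772684]
knob top in wrist [320.36299723 243.84278862] [0.54329839 0.27480853 0.20000542] [ 3.13931897e+00 -1.17019822e-01 -4.42918099e-05] [[ 0.    -0.954 -0.299  0.084]
 [ 1.     0.     0.    -0.001]
 [ 0.    -0.299  0.954 -0.198]
 [ 0.     0.     0.     1.   ]]
```

View pics/w1.png

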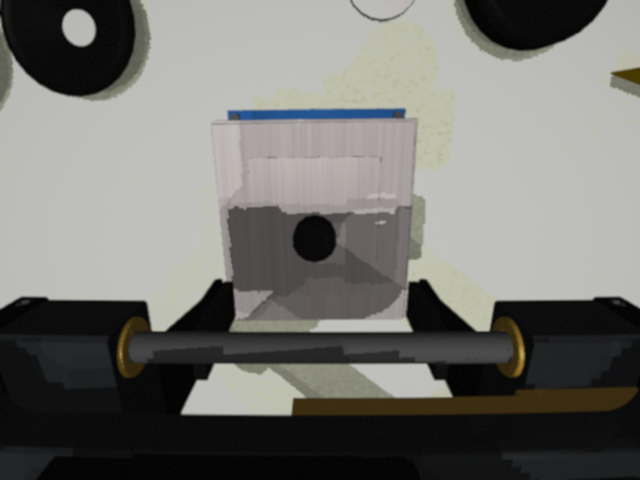

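View pics/w2.png

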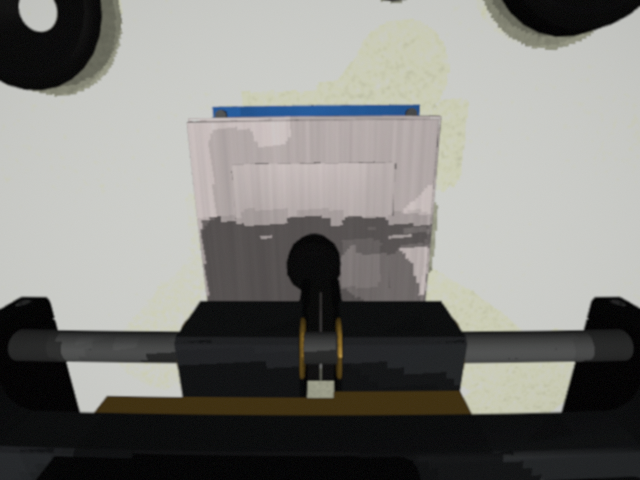

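Run:
```python
from h import *
for n,kn,cs in(('w1',(314,239),[(212,122),(416,119)]),('w2',(314,262),[(188,122),(441,116)])):
    w=load(n); print(n,w['fx'],w['k1'],w['state']['eef_pos'],'tcp px',proj(w,w['state']['eef_pos']).round(0), 'grasp px',proj(w,np.array(w['state']['eef_pos'])+[0,0,.019]).round(0))
    for z in(.131,.143,.16,.175): print('knob',z,proj(w,[.5433,.2755,z]).round(0),at(w,kn,z).round(4))
    for z in (.1055,.1385):
      P=[at(w,p,z) for p in cs]; print('corners',z,[p.round(4).tolist() for p in P],np.linalg.norm(P[0]-P[1]).round(4))
```

```text
w1 356.88309414331826 -0.03611006305310476 [0.54329839 0.27480853 0.20000542] tcp px [322. 273.] grasp px [322. 287.]
knob 0.131 [320. 239.] [0.5434 0.2805 0.131 ]
knob 0.143 [320. 243.] [0.5472 0.28   0.143 ]
knob 0.16 [320. 251.] [0.5525 0.2793 0.16  ]
knob 0.175 [320. 258.] [0.5572 0.2786 0.175 ]
corners 0.1055 [[0.6372, 0.3537, 0.1055], [0.6276, 0.1942, 0.1055]] 0.1598
corners 0.1385 [[0.6361, 0.3442, 0.1385], [0.6275, 0.2027, 0.1385]] 0.1417
w2 356.88309414331826 -0.03611006305310476 [0.54273542 0.27529517 0.14458767] tcp px [322. 273.] grasp px [322. 287.]
knob 0.131 [321. 264.] [0.5449 0.2799 0.131 ]
knob 0.143 [321. 271.] [0.5496 0.2793 0.143 ]
knob 0.16 [321. 283.] [0.5561 0.2785 0.16  ]
knob 0.175 [321. 295.] [0.5619 0.2778 0.175 ]
corners 0.1055 [[0.6359, 0.3536, 0.1055], [0.6277, 0.1932, 0.1055]] 0.1606
corners 0.1385 [[0.6346, 0.342, 0.1385], [0.6276, 0.2039, 0.1385]] 0.1383
```

The images agree that the knob is at about (0.545, 0.279), but the fingers shut completely. The offset alone doesn't explain that, so I'll retry and look with the fingers around the knob, before and after closing.

Run:
```python
from h import *
K=np.array([.545,.278])
r.line_to([.543,.2755,.19],.15); ungrasp(); s=readout.get_state(); print('open',s['grip_width'])
r.line_to([*K,.19],.1); print(r.line_to([*K,.112],.08,max_force=8)); s=readout.get_state(); print(s['eef_pos'],s['contact_force'])
a=snap('wrist','w3')['img']; c=snap('scene','s3')['img']
gripper_close(); s=readout.get_state(); print(s['grip_width'],s['gripper_force'],s['eef_pos'],s['contact_force'],s['time_s'])
r.pause(.3); s=readout.get_state(); print(s['grip_width'],s['gripper_force'])
b=snap('wrist','w4')['img']; d=snap('scene','s4')['img']
f=lambda i:cv2.resize(i,(400,300)); g=lambda i:cv2.resize(i[150:300,420:620],(400,300),interpolation=cv2.INTER_CUBIC)
cv2.imwrite('pics/m1.png',np.vstack([np.hstack([f(a),f(b)]),np.hstack([g(c),g(d)])])[:,:,::-1])
```

```text
open 0.99962926453406
False
[0.54543231 0.27830202 0.11266161] [ 0.22781756 -0.12582347  0.41756061]
-0.0011763563385001996 0.0 [0.544991   0.2780296  0.11198968] [ 0.52035502 -0.47874082  0.01208733] 11.875
0.003337502973065364 0.0
```

View pics/m1.png

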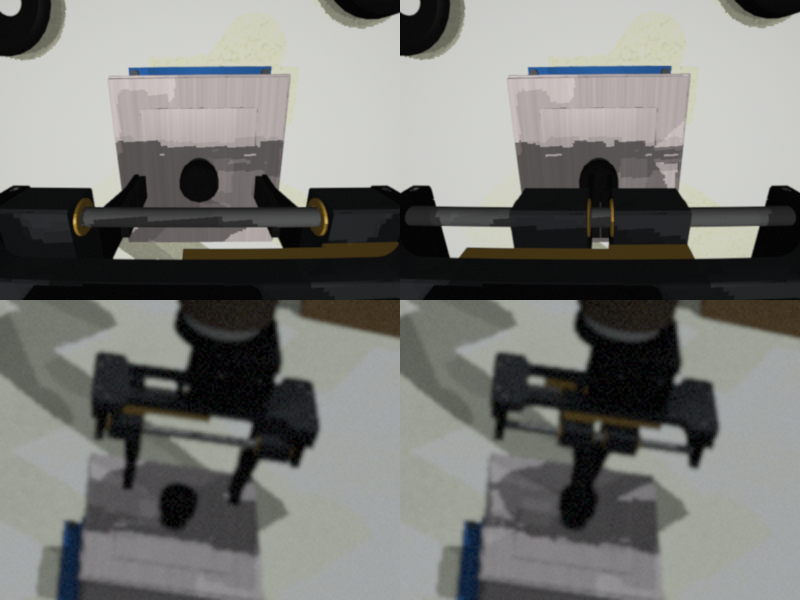

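Run:
```python
from h import *
s=load('s3'); w=load('w3'); T=np.array(s['state']['eef_pos']); Rm=Ro.from_rotvec(s['state']['tool_rot']).as_matrix(); print(Rm.round(3))
for n,c in(('s3',s),('w3',w)):
  for dz in(0,.019,.04): print(n,dz,[proj(c,T+Rm@np.array([0,y,-dz])).round(1).tolist() for y in(-.0435,-.0585,.0435,.0585)])
def asc(i,r0,r1,c0,c1,sr=1,sc=1):
  g=i[r0:r1:sr,c0:c1:sc].max(2)
  for k,row in enumerate(g): print(r0+k*sr,''.join('#' if v<45 else '+' if v<80 else '.' for v in row))
print('cols 480-545');asc(s['img'],215,272,480,545)
print('cols 170-470 step4');asc(w['img'],230,340,170,470,4,4)
```

```text
[[ 0.997 -0.073  0.001]
 [-0.073 -0.997  0.001]
 [ 0.001 -0.001 -1.   ]]
s3 0 [[528.8, 261.8], [536.9, 263.0], [481.8, 254.8], [473.7, 253.6]]
s3 0.019 [[531.0, 254.1], [539.3, 255.3], [483.5, 247.1], [475.3, 245.9]]
s3 0.04 [[533.6, 245.3], [541.9, 246.6], [485.4, 238.3], [477.1, 237.1]]
w3 0 [[249.0, 273.1], [224.1, 273.0], [393.9, 273.2], [418.8, 273.1]]
w3 0.019 [[242.5, 286.6], [215.3, 286.6], [400.7, 286.7], [427.8, 286.6]]
w3 0.04 [[233.7, 304.8], [203.5, 304.7], [409.8, 304.9], [439.9, 304.8]]
cols 480-545
215 ###########+++++++++.............................................
216 ###########+++++++++++++++++.....................................
217 ##########++.....++++++++++++++++++++++++........................
218 ##########+......................++++++++++......................
219 ++########+.............................+++++++++++..++..........
220 ..+#######+....................................+++++++++++++++...
221 ..+#######+...........................................++++++++++.
222 ..+######++................................................++++++
223 ..+######+......
[... 4968 characters left out ...]
#+.............+#############+..............+#########+.....
310 .....+###########..............#############...............+###########....
314 ....#############..............+###########................+############...
318 ...#############+................#########..................#############..
322 ..##############..................++###+....................##############.
326 .###############............................................+##############
330 ###############+.............................................##############
334 ###########################################################################
338 +++++++++++++++++++++++++++++++++++++++++++++++++++++++++++++++++++++++++++
```

The fingertips sit about 27 mm short of the stated TCP in both cameras. The wrist-camera fits are otherwise consistent, so the fingers closed just above the knob. I'll measure the offset by touching the knob top (z = 0.143) gently with the closed fingers.

Run:
```python
from h import *
K=np.array([.545,.278])
print(readout.get_state()['contact_force'])
print(r.line_to([*K,.096],.02,max_force=4)); s=readout.get_state(); print(s['eef_pos'],s['contact_force'],s['time_s'])
r.line_to([*K,.125],.1)
```

```text
[-0.46563701  0.19619636 -0.65431299]
True
[0.54517336 0.27809259 0.10938294] [-1.37978885 -0.62627136  4.7744316 ] 12.6333
```

Contact came at TCP z ≈ 0.110, so the real fingertips are about 32 mm short of the TCP. I'll apply that offset and grasp the knob.

```bash
cat >> h.py <<'E'
DZ=.032  # fingertips lie this far behind the reported TCP
E
python3 - <<'E'
from h import *
K=np.array([.545,.278])
r.line_to([*K,.17-DZ],.15); ungrasp()
print(r.line_to([*K,.1125-DZ],.06,max_force=5)); gripper_close(); r.pause(.2); s=readout.get_state(); print(s['grip_width']*87,s['gripper_force'],s['eef_pos'],s['contact_force'],s['time_s'])
if s['grip_width']>.3:
    z=s['eef_pos'][2]; r.line_to([*K,z+.02],.05); s=readout.get_state(); print(s['grip_width']*87,s['gripper_force'],s['contact_force'],s['ft_torque'])
    r.line_to([*K,z+.06],.15); s=readout.get_state(); print(s['contact_force'],s['ft_torque'],s['time_s'],'grasp z',z)
    a=snap('wrist','w5')['img'];b=snap('scene','s5')['img']
    cv2.imwrite('pics/m2.png',np.hstack([cv2.resize(a,(400,300)),cv2.resize(b[90:315,340:640],(400,300))])[:,:,::-1])
E
```

```text
False
33.172061392938666 30.000707385325995 [0.54515213 0.27838308 0.08051079] [ 0.05909448  2.51189005 -1.21503701] 16.9667
32.850641405293786 29.997629636650345 [-0.54694852  0.83075123 -4.98900624] [-0.10231835  0.17104254  0.00847692]
[-0.59381876 -0.12013306 -5.46203921] [-0.16133462  0.19590431 -0.0623012 ] 17.9333 grasp z 0.08051078539145909
```

View pics/m2.png

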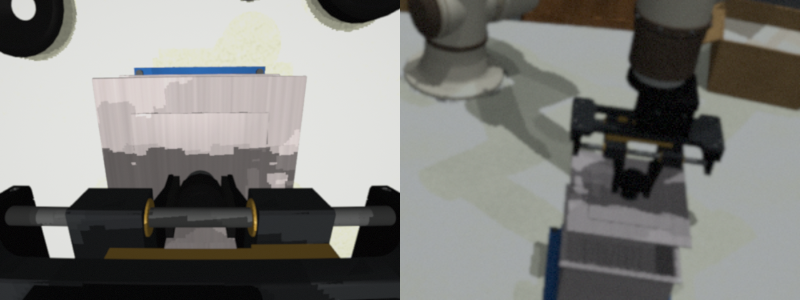

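The lid is held at a 33 mm grip and hangs level above the pan. Next I'll lay it on the open bench at (0.46, 0.03), then move above the spreader and image the rack.

Run:
```python
from h import *
P=np.array([.46,.025]); z0=.0805
r.line_to([*P,z0+.06],.25)
r.line_to([*P,z0-.095+.012],.12)
print(r.line_to([*P,z0-.095-.006],.015,max_force=2)); s=readout.get_state(); print(s['eef_pos'],s['contact_force'],s['time_s'])
ungrasp(); r.line_to([*P,.09],.2); s=readout.get_state(); print(s['contact_force'],s['time_s'])
ya=np.radians(15.3); S=np.array([.4925,-.2455])
print(r.ik([*S,.16],down(ya)))
r.goto([*S,.16],down(ya)); snap('wrist','w6'); snap('top','t6'); print(readout.get_state()['time_s'])
w=load('w6')['img']; t=load('t6')['img']
cv2.imwrite('pics/m3.png',np.hstack([cv2.resize(w,(400,300)),cv2.resize(t[180:295,110:263],(400,300),interpolation=cv2.INTER_CUBIC)])[:,:,::-1])
```

```text
True
[ 0.45992055  0.02498059 -0.01460094] [-0.14392931  0.68063417  3.9830527 ] 21.3917
[ 0.17309785 -0.27101445 -0.55350083] 23.1833
[-1.67795490e-01  2.81111142e-01 -2.20355622e-01 -4.44089210e-16
 -1.06932956e+00  2.00562719e+00]
24.375
```

View pics/m3.png

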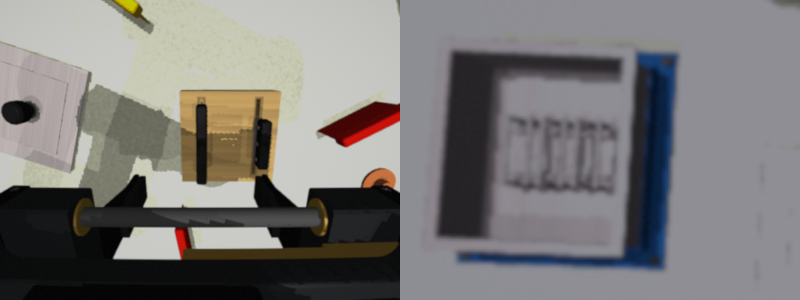

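The lid lies flat on the bench, with contact exactly at the expected height. The wide spreader is straight ahead at wrist pixel (322,232). The rack's three slots are visible in the pan, running along the pan's x. Computing positions now.

Run:
```python
from h import *
w=load('w6'); t=load('t6')
for p in[(202,104),(202,185),(202,145)]: print('spr wrist',at(w,(p[0]*1.6,p[1]*1.6),.088).round(4))
# finer: dark columns of the grip in wrist, centroid/axis by mask
g=w['img'].max(2); m=np.zeros_like(g); m[155:292,300:345]=(g[155:292,300:345]<50)
n,l,st,ce=cv2.connectedComponentsWithStats(m); i=1+np.argmax(st[1:,4]); print(st[i],ce[i])
for rr in range(st[i][1]+4,st[i][1]+st[i][3]-3,16): xs=np.where(l[rr]==i)[0]; print(rr,xs.min(),xs.max(),end='; ')
C=lambda u,v:(110+(u-400)*153/400,180+v*115/300)
L=np.array([at(t,C(*p),.103)[:2] for p in[(445,42),(633,53),(625,255),(425,245)]]); print('\npan',L.mean(0),[(np.linalg.norm(L[(k+1)%4]-L[k]).round(4),np.degrees(np.arctan2(*(L[(k+1)%4]-L[k])[::-1])).round(1)) for k in range(4)])
for p in[(505,118),(617,124),(613,192),(505,184),(562,154)]: print('rack',at(t,C(*p),.0515).round(4))
gt=t['img'].max(2); print('cols'); 
for rr in range(224,254,2): print(rr,' '.join(f'{v:3d}' for v in gt[rr,146:198]))
```

```text
spr wrist [ 0.5462 -0.2318  0.088 ]
spr wrist [ 0.4437 -0.2601  0.088 ]
spr wrist [ 0.4972 -0.2453  0.088 ]
[ 314  167   17  125 1939] [322.22434244 229.28519856]
171 315 329; 187 315 329; 203 315 329; 219 314 330; 235 315 330; 251 315 330; 267 315 330; 283 315 329; 
pan [0.54309053 0.27491956] [(np.float64(0.1549), np.float64(-94.6)), (np.float64(0.1681), np.float64(177.8)), (np.float64(0.162), np.float64(85.6)), (np.float64(0.1684), np.float64(-4.7))]
rack [0.5749 0.3162 0.0515]
rack [0.5674 0.2196 0.0515]
rack [0.5078 0.223  0.0515]
rack [0.5171 0.3156 0.0515]
rack [0.5421 0.2669 0.0515]
cols
224  81 100 118 127 128 125 121 120 125 129 133 136 136 131 125 126 133 139 137 131 126 127 129 136 141 142 138 135 136 141 142 140 137 136 136 137 140 145 145 143 143 143 146 147 146 143 142 143 146 147 146 137
226  84 105 122 128 129 122 109 102  97  87  81  89 106 115 103  88  94 113 120 109  95  91  91  93 101 112 118 116 111 117 125 123 113 102 102 108 113 119 123 127 127 123 129 134 134 134 136 141 145 147 145 134
228  84 105 122 128 130 127 126 130 125 112 100  99 110 117 104  87  89 1
[... 1982 characters left out ...]
 106 108 120 122 124 131 135 134 127 116 124 139 146 144 129  91
248 105 121 126 123 116 116 118 112 102  99 105 115 115 108 111 117 119 109  89  89 100 107 107 107 118 124 119 120 122 123 120  99  91 104 107  96  87 102 118 116 113 117 115 106 104 116 131 142 146 144 129  89
250 117 126 128 124 113 102  96  87  77  78  89  97  96  83  84  99 108 100  84  75  70  66  73  90 106 111  97  88 100 114 113  93  79  78  82  84  86 102 118 114 109 113 118 118 114 115 129 142 146 144 129  89
252 123 134 140 142 142 140 136 131 127 122 111  96  88  92 103 110 107  95  88  85  86  90  87  83  86  90  89  92  97  98  95  90  93  97  96  89  80  83  91  88  84  84  86  92  95 108 129 142 146 144 127  88
```

The rack's centre reads about (0.542, 0.2685), roughly 6 mm off the pan's centre in y, so I'll verify it with the wrist camera. First I'll grasp the spreader, lift it, and hover behind the rack to look.

Run:
```python
from h import *
S=np.array([.495,-.2452]); ya=np.radians(15.4); yp=np.radians(-4.2)
r.line_to([*S,.09],.2,frame=down(ya)); print(r.line_to([*S,.055-DZ],.08,max_force=6)); gripper_close(); r.pause(.1)
s=readout.get_state(); z=s['eef_pos'][2]; print(s['grip_width']*87,s['gripper_force'],s['eef_pos'],s['contact_force'],s['time_s'])
assert .1<s['grip_width']<.25
r.line_to([*S,z+.03],.06); r.line_to([*S,z+.125],.2); s=readout.get_state(); print(s['grip_width']*87,s['contact_force'],s['ft_torque'],s['time_s'])
H=np.array([.542,.272]); u=np.array([np.cos(yp),np.sin(yp)])
r.goto([*(H-.07*u),z+.125],down(yp)); snap('wrist','w7'); s=readout.get_state(); print(s['eef_pos'],s['time_s'],s['grip_width']*87)
w=load('w7')
for p in([.543,.275],[.542,.2685]): print(proj(w,[*p,.0515]))
cv2.imwrite('pics/m4.png',cv2.convertScaleAbs(cv2.resize(w['img'][100:340,180:480],(750,600),interpolation=cv2.INTER_CUBIC),alpha=1.6)[:,:,::-1])
```

```text
False
13.617314894249386 29.995799772441387 [ 0.49498352 -0.24524512  0.0229786 ] [ 0.57153483  0.34527301 -0.89191372] 27.125
13.77678423517349 [ 0.29105473 -0.01750769 -2.32679726] [-0.10630381  0.10751496 -0.03659865] 28.4
[0.47248297 0.27632107 0.14783482] 30.3417 13.64920019058926
[316.43264278 144.24400927]
[324.62864227 144.91005528]
```

View pics/m4.png

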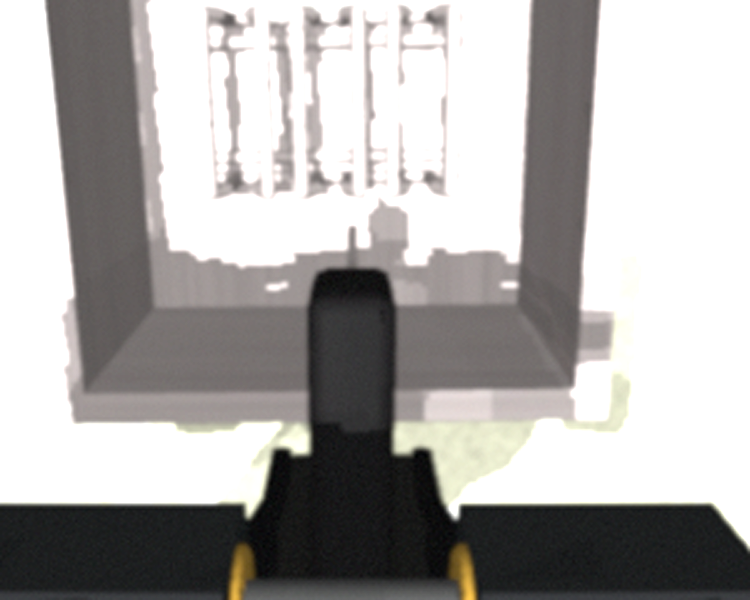

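The rack is in view. Its outer top wires are at crop columns 212 and 446, so the middle slot is at crop x≈329, or image (311.6, 140). The blade's lower end is at crop (352,232). Computing the offset.

Run:
```python
from h import *
w=load('w7'); C=lambda u,v:(180+u/2.5,100+v/2.5)
for p in[(212,100),(446,100),(329,10),(329,193),(329,100)]: print('rack',p,at(w,C(*p),.0515).round(4))
T=np.array(w['state']['eef_pos']); Rm=Ro.from_rotvec(w['state']['tool_rot']).as_matrix()
rel=lambda X:(Rm.T@(X-T)).round(4)
print('rack rel tool',rel(at(w,C(329,100),.0515)),'rack ends',rel(at(w,C(329,10),.0515)),rel(at(w,C(329,193),.0515)),'outer',rel(at(w,C(212,100),.0515)),rel(at(w,C(446,100),.0515)))
print('blade low end rel',rel(at(w,C(352,229),.137)),'grip front top rel',rel(at(w,C(351,270),.213)))
for p in[(50,60),(597,60),(85,390),(575,385)]: print('rim inner',at(w,C(*p),.1).round(4))
g=w['img'].max(2)
for rr in(118,126,134,142,150,158,166): print(rr,' '.join(f'{v}' for v in g[rr,258:366:1]))
```

```text
rack (212, 100) [0.5494 0.3158 0.0515]
rack (446, 100) [0.5438 0.2414 0.0515]
rack (329, 10) [0.5736 0.2764 0.0515]
rack (329, 193) [0.5171 0.281  0.0515]
rack (329, 100) [0.5466 0.2786 0.0515]
rack rel tool [ 0.0738 -0.0077  0.0962] rack ends [ 0.101  -0.0075  0.0962] [ 0.0443 -0.0079  0.0962] outer [ 0.0739 -0.045   0.0962] [0.0739 0.0296 0.0963]
blade low end rel [ 0.0473 -0.0004  0.0108] grip front top rel [ 0.0544 -0.0007 -0.0653]
rim inner [0.5641 0.35   0.1   ]
rim inner [0.5533 0.206  0.1   ]
rim inner [0.4715 0.3556 0.1   ]
rim inner [0.4624 0.2119 0.1   ]
118 184 195 213 199 166 136 140 158 163 149 121 104 104 126 158 172 174 172 173 172 170 170 170 172 183 208 224 222 196 160 138 132 115 101 100 100 117 149 176 204 222 222 196 156 115 99 99 99 103 123 147 155 154 155 153 153 152 149 143 142 140 136 143 171 201 210 189 153 119 113 135 151 157 156 155 149 150 171 197 204 183 149 122 121 134 140 140 139 139 138 136 134 131 129 129 133 141 147 142 126 129 159 191 208 199 173 164 190
126 193 185 201 202 180 156 172 216 229 229 229 228 212 160 121 121 163 218 230 230 230 230 229
[... 1820 characters left out ...]
 201 181 155 137 120 114 118 126 144 174 207 220 222 221 220 216 209 206 205 196 178 171 187 198 189 164 134 120 145 179 193 195 195 187 171 176 199 206 185 155 138 163 198 212 214 215 210 202 194 193 194 200 207 211 210 203 175 146 153 183 202 199 184 190 212 222
166 228 217 190 180 195 204 185 156 148 176 196 196 177 135 109 105 107 118 150 188 201 203 204 207 203 187 177 190 202 191 167 154 165 165 136 114 107 101 102 129 168 199 207 188 164 159 160 134 115 126 162 199 213 215 215 212 208 202 199 199 198 194 179 172 185 198 190 168 136 111 109 139 171 186 190 188 174 177 197 204 185 153 133 155 189 207 211 211 208 200 194 192 193 195 201 209 211 202 175 147 157 185 200 194 181 189 211 220
```

The wire peaks at columns 261, 285, 299, 323, 337 and 361 give the three slots 30 mm apart, as specified, with the middle slot at column 311. That puts the rack (+0.0705, -0.0077) from the blade in tool axes. I'll move over the slot, lower to just above the wires, and check again by pixel values.

Run:
```python
from h import *
w=load('w7'); T=np.array(w['state']['eef_pos']); Rm=Ro.from_rotvec(w['state']['tool_rot']).as_matrix()
P=(T+Rm@np.array([.0705,-.0077,0]))[:2]; print(P)
r.line_to([*P,.1478],.15); print(r.line_to([*P,.070],.1,max_force=5)); w=snap('wrist','w8'); s=w['state']; print(s['eef_pos'],s['contact_force'],s['time_s'],s['grip_width']*87)
for y in(-.0395,-.0205,-.0095,0,.0095,.0205,.0395): print(y,[proj(w,[*(P+(Rm@np.array([x,y,0]))[:2]),.0515]).round(0).tolist() for x in(.03,.01,-.01)])
g=w['img'].max(2)
for rr in range(170,262,8): print(rr,' '.join(f'{v}' for v in g[rr,236:412:2]))
```

```text
[0.54327    0.27889039]
False
[0.54378785 0.27931217 0.07078407] [-0.63425143 -0.47851466 -1.16906752] 31.8917 13.513611836082385
-0.0395 [[259.0, 217.0], [261.0, 248.0], [262.0, 276.0]]
-0.0205 [[290.0, 217.0], [290.0, 248.0], [291.0, 276.0]]
-0.0095 [[307.0, 217.0], [307.0, 248.0], [308.0, 276.0]]
0 [[322.0, 218.0], [322.0, 248.0], [322.0, 276.0]]
0.0095 [[337.0, 218.0], [337.0, 248.0], [336.0, 276.0]]
0.0205 [[355.0, 218.0], [354.0, 248.0], [353.0, 276.0]]
0.0395 [[385.0, 218.0], [384.0, 248.0], [382.0, 276.0]]
170 227 227 225 227 232 232 230 234 232 231 231 231 232 233 231 230 230 228 229 233 232 231 232 235 232 231 234 235 235 236 234 233 232 232 233 233 232 232 232 235 233 232 233 233 233 234 235 232 232 231 230 230 228 230 232 230 230 231 230 230 232 231 231 230 230 231 230 225 225 227 225 225 226 225 222 221 223 226 225 222 222 225 224 219 204 205 205 205
178 225 225 224 225 229 231 229 231 231 229 228 229 230 230 230 227 227 226 225 229 230 229 231 233 231 229 231 233 233 234 233 231 230 229 230 232 230 229 229 232 231 230 231 231 231 232 232 229 230 230 229 229 228 228 230 
[... 2812 characters left out ...]
0 169 207 221 225 224 223 220 217
250 106 105 108 108 109 106 108 111 109 110 106 102 107 101 91 104 108 105 105 104 105 107 107 109 110 101 103 107 100 98 107 109 108 90 30 30 36 38 39 38 39 39 38 38 38 37 38 36 35 30 28 72 99 109 116 126 124 101 103 108 101 122 153 147 138 138 138 139 136 135 136 108 100 118 122 120 137 139 139 140 133 133 139 172 219 222 217 218
258 106 107 106 107 108 108 108 109 110 108 111 101 107 104 92 102 110 106 105 104 105 106 107 108 110 105 101 108 100 97 108 107 108 92 36 29 34 38 39 39 36 38 38 39 38 38 37 36 31 25 31 82 99 109 111 122 125 98 103 106 101 122 144 133 120 116 123 127 110 110 124 106 105 121 119 125 140 139 139 140 133 133 138 140 139 137 179 216
```

The outer wire pairs are symmetric about column 321 and the grip is centred at 320.5, so the alignment is within 0.5 mm. Inserting.

Run:
```python
from h import *
P=np.array([.54327,.27889])
print(r.line_to([*P,.034],.04,max_force=8)); print(readout.get_state()['contact_force'])
print(r.line_to([*P,.020],.015,max_force=5)); s=readout.get_state(); print(s['eef_pos'],s['contact_force'],s['ft_torque'],s['time_s'],s['grip_width']*87)
```

```text
False
[ 0.00981892 -0.26746014 -1.33086779]
True
[0.54339985 0.27887469 0.02553323] [-1.36597833  0.63189113  3.79339986] [-0.12941916  0.33093312  0.01513726] 33.6167 13.654064330645571
```

It seated at z = 0.0255 against a predicted 0.026, so it is fully home. I'll release, retreat straight up, and check numerically.

Run:
```python
from h import *
P=np.array([.54327,.27889])
ungrasp(); s=readout.get_state(); print(s['contact_force'],s['grip_width'])
r.line_to([*P,.06],.08); r.line_to([*P,.17],.2); w=snap('wrist','w9'); s=readout.get_state(); print(s['eef_pos'],s['contact_force'],s['time_s'])
g=w['img'].max(2); m=(g<50).astype(np.uint8); m[265:]=0; n,l,st,ce=cv2.connectedComponentsWithStats(m)
u=np.array([np.cos(np.radians(4.2)),-np.sin(np.radians(4.2))])
print('expect grip top ends',proj(w,[*(P+.052*u),.091]),proj(w,[*(P-.052*u),.091]))
for i in range(1,n):
    if st[i][4]>300 : print(st[i],ce[i].round(1))
for rr in range(170,265,12): xs=np.where(m[rr,270:380])[0]; print(rr,xs.min()+270 if len(xs) else None,xs.max()+270 if len(xs) else None)
```

```text
[-0.15650906 -0.50216134 -0.52389895] 0.9991078897985122
[0.54205193 0.27816517 0.1677768 ] [-0.36470719 -0.65335189 -0.70458403] 36.3083
expect grip top ends [320.16318083 168.65436622] [320.19136523 292.45157607]
[   0    0  119   91 8172] [57.  43.3]
[ 489    0  141   41 4000] [555.   15.9]
[ 311  168   17   97 1566] [319.2 216.8]
170 313 326
182 312 327
194 312 327
206 312 327
218 311 327
230 311 327
242 311 327
254 311 326
```

The grip's far end is at row 168 as predicted, and it is straight and centred at column 319. The spreader stands upright and home in the middle slot, with nothing touched. Handing in.

```bash
python3 -c "
from h import *
r.pause(.3); print(close_job())"
```

```text
the job is handed in; nothing more can be done
None
```

The job is handed in: the lid lies knob up on the open bench, and the wide spreader stands blade down and fully home in the rack's middle slot, finished at about 36 s. The first two grasps at the knob closed on nothing, because the fingertips sit about 32 mm short of the stated TCP; I corrected for that.

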